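Dock the handheld meter on its charger

TASK

Put the handheld meter back on its charging dock: with its head still raised, tuck the charging tongue at its toe under the dock's overhanging lip, then level the meter into the bay and press its head down until the sprung catch snaps over the ledge. Work gently, let go of the meter once it is latched, and leave the other things on the bench where they are.

Things in the scene. Friction and masses are not known exactly. Their poses are not given: they have to be found in the camera images.
- meter_centre (a point): Centre of the handheld meter, half-way up: a slate-blue case 150 long (x axis) x 56 wide (y) x 28 mm thick (z, out of the screen side), 0.24 kg, lying screen up on the bench. +x points to the head (end with the screen), -x to the toe (end with the keys, the last row's left one red). Take it across its 56 mm width near this centre.
- meter_toe (a point): Middle of the tip of the dark charging tongue, 93 mm from the centre towards the toe and 3.5 mm above the meter's underside. The tongue sticks out 18 mm from the toe end face along the underside, 40 wide x 7 mm thick, its lower face level with the underside. Axes as the meter's.
- meter_head (a point): Spot on the meter's top face where its head is pressed down: 60 mm from the centre towards the head, 28 mm above the underside. The head end face is 15 mm beyond; from it a ledge sticks out 6 mm along the underside, 50 wide x 8 mm thick, on which the dock's catch holds. Axes as the meter's.
- dock: Light-grey charging dock fixed to the bench, 214 x 88 mm. Origin: on the bench, under the centre of a docked meter. x: from the lip (toe) end to the catch (head) end; z up. A docked meter's axes are parallel to these, its underside on pads 18.5 mm up (centre 32.5, tongue tip at x = -93, z = 22 mm). Bay open along both sides from x = -70 to +60 mm, base 16 mm high; about 2 mm of play each way.
- dock_lip (a point): Middle of the lip's edge, on its underside: dock x = -84 mm, 29.5 mm above the bench. Lip 4.5 mm thick, 70 wide; from here it overhangs the toe pocket by 11 mm to the end wall (x = -95). Pocket floor 13.5 mm below the lip, cheeks 45 mm apart, 49 at the mouth. A level meter does not pass lip and head posts; with the head raised some 10 to 20 degrees it does. Axes as the dock's.
- dock_nose (a point): Tip of the dock's sprung catch (dark, orange thumb tab behind; 18 mm wide), on its underside: dock x = 76.5 mm, 28 mm above the bench; the steep ramp over it rises to 46 mm. Beside it two stop posts begin at x = 83 mm (tops slanted, about 37 mm up), and side cheeks stand 61 mm apart. Axes as the dock's.
- dock_catch (a joint): How far the sprung catch is pushed outwards (m, along dock +x): 0 closed, 0.007 at most. The meter's ledge pushes it back 2 to 4 mm as the head goes down; it springs to 0 over the ledge once the meter is level. The meter's weight alone does not do it: the head stays on the ramp, some 8 to 15 mm too high. Pressing on the head takes about 5 to 10 N, then it stops on the pads.
- calculator_mid (a point): Middle of a dark pocket calculator lying on the bench, 125 x 72 x 16 mm. To be left alone.
- sample_jar_3_mid (a point): Middle of a white sample jar with a white lid, 48 mm across, 57 mm high. To be left alone.
- beaker_mid (a point): Middle of a clear beaker, 53 mm across, 71 mm high. To be left alone.
- sample_jar_2_mid (a point): Middle of a white sample jar with a blue lid, 48 mm across, 72 mm high. To be left alone.
Not all that is in view belongs to the job. What is shaped like the part that bears meter_centre but purple is not meant.

How it is judged:
By the outcome, as a careful person would: the job done as asked, in the order asked, and still so for the second after the job is handed in, with the robot touching nothing.
It also fails if it takes over 53 s, if anything falls off the work surface, if the arm or the gripper's body presses on something with over 40 N, if the wrist force passes 120 N, or if a joint passes its speed limit or range.

ROBOT

A 7-joint arm with a two-finger parallel gripper is mounted at the origin on a cart in front of the work surface, level with it; the furniture and walls round the work are solid. World frame = base frame: x ahead of the robot, y to its left, z up, the work surface at z = 0. Lengths are in mm, angles in degrees, forces in N, time in s.
With the tool pointing down it reaches from about 400 to 850 mm from the base axis. Payload 4.5 kg.
Tool frame: the origin (TCP) lies at the very end of the fingers, on their centre line; the grasp point (between the pads) lies 19 mm behind it; x points along the fingers, z is the direction in which the jaws open and shut, and the axes are right-handed (so a half turn about x gives the same grasp; the last joint's range is limited). The gripper opens to 88 mm and grips with 3 to 60 N. Pads are 18 mm wide; open, the fingers measure 123 mm over their backs; the gripper's body (75 mm by 187 mm) begins 45 mm behind the grasp point.
Start: joints at [-70.485, 39.483, -11.15, 89.685, 9.013, 51.709, -12.324], TCP at [188.736, 595.846, 238.743] pointing down, gripper open.
Joint ranges: [-172.22, 172.22], [-26.19, 119.32], [-84.43, 86.54], [7.71, 146.69], [-57.33, 237.33], [2.42, 119.75], [-152.13, 152.13]. Speed limits (degrees/s): [147.25, 147.25, 180, 180, 180, 180, 180].

INTERFACE

Orientations are given as a 3x3 rotation matrix whose columns are the frame's x, y, z axes.
In Python, from plant import r gives the robot as it stands.
- The arm moves only by the tool carry_out, never from a script. Its argument "motion" is a list of rows, each a list of 5 numbers: the finger opening in m, from 0 to 0.0881, then the shift along the tool's x, y, z in m, then the turn about the tool's x in rad. In form: [[jaw, dx, dy, dz, spin], ...]. A call has 1 to 12 rows; each row shifts and turns the commanded pose from where the row before left it, along the tool's axes as they then stand; what a row does not reach is not made up. A row lasts 1/8 s, in which the tool goes at most 62.5 mm and 10.7 degrees, less where a joint would pass 70% of its speed; a pose out of reach is approached as far as the arm can. A call with a gripper value outside its range is refused whole. The fingers move at their own pace and stop on an object; the grip force is fixed at half the most. Time passes only in rows, so rows that do not move let the fingers close. It gives the time, the measured TCP pose, the force and the opening at its end, in the units of the state.
- r.read_state(): the state, without advancing time (a new reading comes with each control period).
- r.capture(name): name is "scene" or "top"; returns the picture (480x640x3 uint8, blue, green, red); there is no depth.
- r.get_calibration(name): a dict with "intrinsics" (3x3 intrinsics, pixels), "D" ([k1, k2, p1, p2, k3] as OpenCV has them; the pictures are not rectified), "rvec" (rotation vector, rad) and "tvec" (3), from world to camera coordinates, as OpenCV has them. Camera axes: x right, y down, z forward; pixel columns grow to the right and rows downward; lengths in mm; the calibration is good to about 2 mm. A picture is of the moment at which its call begins. get_calibration takes no time and is no camera call.
- r.close_job(): hands the job in, once; it reports no verdict.
The state is a dict: "time": time; "joint_pos": joint angles; "qvel": joint speeds; "tau": joint torques, N m; "tcp_pos": TCP position; "ee_rot": TCP orientation; "ft_force": force on the tool from outside, world axes, zero at the start; "ft_torque": the same for the moment, N m; "gripper_width": opening from 0.0 (shut) to 1.0 (fully open).
Only numpy, scipy, OpenCV 4.12 (cv2) and the standard library are available. Lean on these libraries where they do the work, as an engineer would, in place of code of your own. Each camera call takes 0.05 s, during which the arm holds its last target. There are 200 camera calls.

## Working session

There is one attempt and no reset: what is moved stays moved. The work goes in short steps, Python scripts to look and compute and a tool call to move; the robot and the scene stay as the last step left them, time stands still between calls to the robot, and variables do not carry over. Pictures are saved under pics/ and viewed, about 8 in all and at most 12, crops included, and the job is handed in when it is done.

Besides the shell and the picture viewer there is one more tool, called after "Emit:" as name([rows], argument=value, ...), one row to a line, values as JSON. carry_out: Moves the arm, as the interface text tells. Its arguments: {"type":"object","properties":{"motion":{"type":"array","items":{"type":"array","items":{"type":"number"}}}},"required":["motion"]}

```bash
ls; mkdir -p pics; python3 - <<'E'
from plant import r
import cv2
for n in("scene","top"):
    cv2.imwrite(f"pics/{n}0.png",r.capture(n)); c=r.get_calibration(n); print(n,c)
s=r.read_state();print(s)
E
```

```text
pics
scene {'intrinsics': array([[556.14384387,   0.        , 317.99509077],
       [  0.        , 556.14384387, 238.35309112],
       [  0.        ,   0.        ,   1.        ]]), 'D': array([0.03537045, 0.        , 0.        , 0.        , 0.        ]), 'rvec': array([ 2.03211791, -1.04279795,  0.50059821]), 'tvec': array([-266.09906485,  227.11571607, 1312.96727585])}
top {'intrinsics': array([[509.42187222,   0.        , 316.16632971],
       [  0.        , 509.42187222, 237.05354534],
       [  0.        ,   0.        ,   1.        ]]), 'D': array([-0.09961351,  0.        ,  0.        ,  0.        ,  0.        ]), 'rvec': array([ 2.13214   , -2.13862103,  0.1691983 ]), 'tvec': array([ -29.00125308,  449.48084   , 1533.27131339])}
{'time': 0.1, 'joint_pos': array([-70.48497778,  39.52725737, -11.14520036,  89.73747479,
         9.01277759,  51.70887706, -12.32512935]), 'qvel': array([ 0.01636584, -0.21033091, -0.0355525 , -0.22109713,  0.01104689,
        0.0467887 , -0.01167545]), 'tau': array([-2.18583118e-03, -5.28498137e+01, -1.27152108e+00, -1.53836900e+01,
       -5.25949651e-02,  2.01260584e-03,  4.52813356e-05]), 'tcp_pos': array([188.63149881, 595.27731598, 238.00912924]), 'ee_rot': array([[-3.69455074e-04, -9.53322899e-01,  3.01952503e-01],
       [-1.55879594e-03,  3.01952706e-01,  9.53321632e-01],
       [-9.99998717e-01, -1.18472821e-04, -1.59759382e-03]]), 'ft_force': array([0.44657901, 0.96889231, 0.28016023]), 'ft_torque': array([ 1.50436460e-05, -4.57504795e-02,  2.47952690e-02]), 'gripper_width': 0.9963239984670911}
```

View pics/scene0.png

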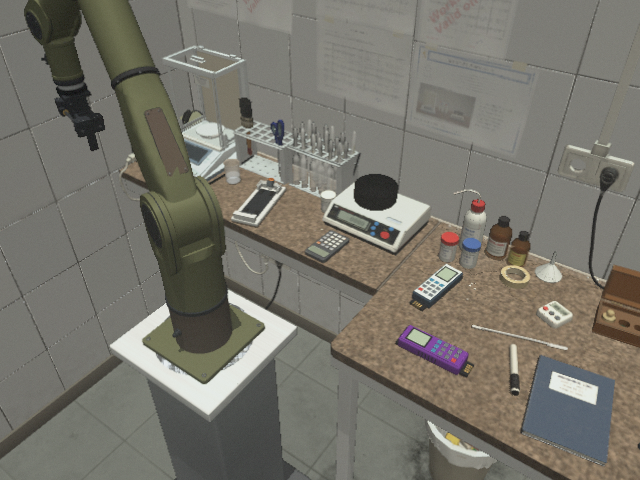

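View pics/top0.png

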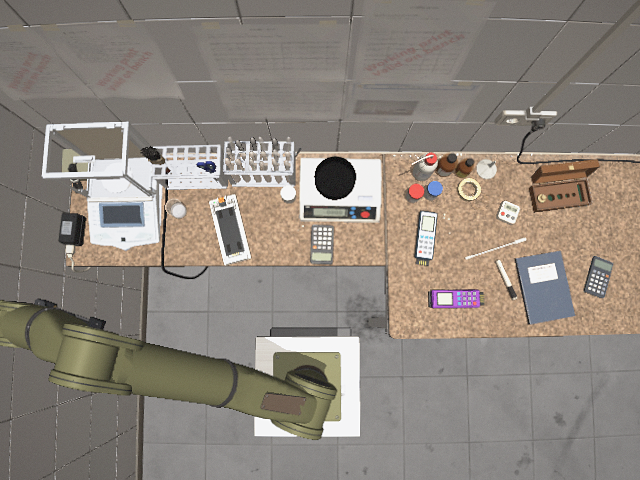

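The scene and top views agree. The white dock is at top (230,228), the slate meter at (427,238) with its tongue down at (424,264), and the purple decoy at (455,298). Next I'll take close crops.

```bash
python3 - <<'E'
import cv2,numpy as np
t=cv2.imread("pics/top0.png");s=cv2.imread("pics/scene0.png")
f=lambda im,x,y,w,h:cv2.resize(im[y:y+h,x:x+w],(400,300),interpolation=cv2.INTER_CUBIC)
a=np.vstack([np.hstack([f(t,180,190,100,75),f(t,377,200,100,75)]),np.hstack([f(s,210,160,100,75),f(s,387,250,100,75)])])
cv2.imwrite("pics/crop1.png",a)
E
```

```text
(no output)
```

View pics/crop1.png

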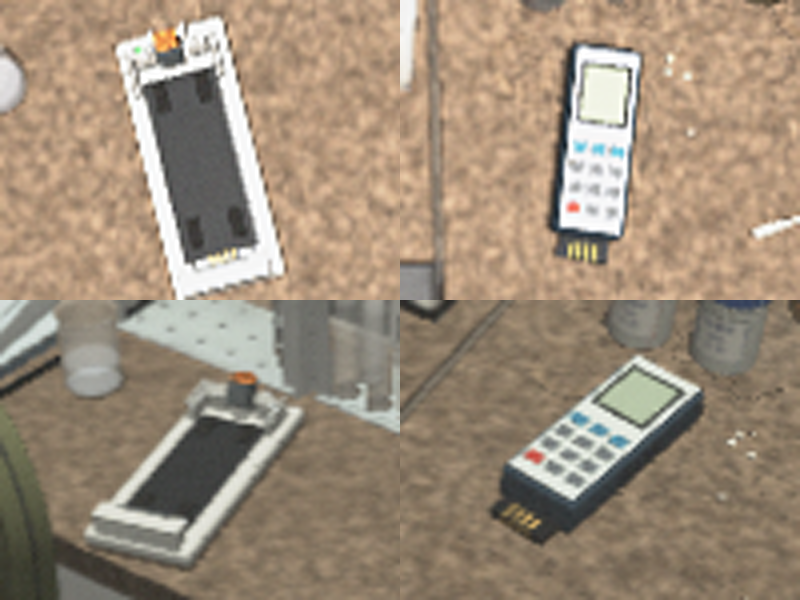

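Crops: the dock's catch (orange) is at the upper end (top ≈ (221,201)) and its lip at the lower end (≈ (236,260)). The meter's head points up and its tongue down, so both point roughly +x. Now the measurements.

```bash
cat > h.py <<'E'
import cv2,numpy as np
from plant import r
def ray(n,uv,z):
    c=r.get_calibration(n);R=cv2.Rodrigues(c["rvec"])[0];C=-R.T@c["tvec"]
    p=cv2.undistortPoints(np.array(uv,float).reshape(-1,1,2),c["intrinsics"],c["D"]).reshape(-1,2)
    d=np.c_[p,np.ones(len(p))]@R
    return C+d*((z-C[2])/d[:,2])[:,None]
def proj(n,P):
    c=r.get_calibration(n);return cv2.projectPoints(np.array(P,float).reshape(-1,1,3),c["rvec"],c["tvec"],c["intrinsics"],c["D"])[0].reshape(-1,2)
def blob(im,mask,box,close=3):
    m=np.zeros(im.shape[:2],np.uint8);x,y,w,h=box;m[y:y+h,x:x+w]=mask[y:y+h,x:x+w]*255
    if close:m=cv2.morphologyEx(m,cv2.MORPH_CLOSE,np.ones((close,close)))
    k=max(cv2.findContours(m,cv2.RETR_EXTERNAL,cv2.CHAIN_APPROX_NONE)[0],key=cv2.contourArea)
    return k.reshape(-1,2)
def rect(n,k,z):
    P=ray(n,k,z)[:,:2];q=cv2.minAreaRect(P.astype(np.float32));b=cv2.boxPoints(q)
    e=b[1]-b[0],b[2]-b[1];e=max(e,key=np.linalg.norm);e=e if e[0]>0 else -e
    return np.round(q[0],1),np.round(sorted(q[1]),1),round(float(np.degrees(np.arctan2(e[1],e[0]))),2)
E
python3 - <<'E'
from h import *
t=cv2.imread("pics/top0.png");s=cv2.imread("pics/scene0.png")
H=cv2.cvtColor(t,cv2.COLOR_BGR2HSV);sat=H[...,1].astype(int);v=H[...,2].astype(int)
w=(sat<50)&(v>150)
print("meter face",rect("top",blob(t,w,(410,205,32,60),7),28))
d=(v<90)
print("meter whole@14",rect("top",blob(t,w|d,(405,205,40,65),5),14))
k=blob(t,w|(v<80),(195,185,65,80),5)
for z in(0,16,30):print("dock outline",z,rect("top",k,z))
k2=blob(t,d&(sat<90),(205,200,50,60),3)
print("bay dark@16",rect("top",k2,16))
o=(H[...,0]<18)&(sat>170)&(v>150)
ko=blob(t,o,(205,190,40,20),0);print("orange px",ko.mean(0),ray("top",[ko.mean(0)],40))
Hs=cv2.cvtColor(s,cv2.COLOR_BGR2HSV);
ws=(Hs[...,1]<50)&(Hs[...,2]>140)
print("scene meter face",rect("scene",blob(s,ws,(405,255,65,60),7),28))
E
```

```text
meter face (array([ 458. , -373.5]), array([ 49., 145.]), -8.31)
meter whole@14 (array([ 450.4, -372.2]), array([ 59.5, 171.7]), -8.02)
dock outline 0 (array([483.9, 245.6]), array([ 88.6, 220.6]), 15.06)
dock outline 16 (array([481. , 242.8]), array([ 87.8, 218.4]), 15.06)
dock outline 30 (array([478.4, 240.3]), array([ 87. , 216.4]), 15.06)
bay dark@16 (array([474.6, 242.6]), array([ 55.2, 144.5]), 14.99)
orange px [221.11111111 199.33333333] [[569.30430853 266.52004833  40.        ]]
scene meter face (array([ 478.1, -373.7]), array([ 60.9, 182.7]), -2.37)
```

```bash
cat >> h.py <<'E'
def frame(o,yaw,P):
    a=np.radians(yaw);P=np.array(P,float).reshape(-1,3);c,s=np.cos(a),np.sin(a)
    return np.c_[o[0]+c*P[:,0]-s*P[:,1],o[1]+s*P[:,0]+c*P[:,1],P[:,2]]
DP=[(-84,-35,34),(-84,35,34),(-95,-22.5,16),(-70,-44,16),(-70,44,16),(60,-44,16),(60,44,16),(76.5,-9,28),(76.5,9,28),(83,30.5,37),(83,-30.5,37)]
def crop(im,n,box,o,yaw,f,P=DP):
    x,y,w,h=box;a=cv2.resize(im[y:y+h,x:x+w],(w*f,h*f),interpolation=cv2.INTER_CUBIC)
    for p in proj(n,frame(o,yaw,P)):
        q=(p-[x,y]+.5)*f;cv2.circle(a,(int(q[0]),int(q[1])),3,(0,0,255),1);
    return a
E
python3 - <<'E'
from h import *
t=cv2.imread("pics/top0.png");s=cv2.imread("pics/scene0.png")
for n in("top","scene"):
    c=r.get_calibration(n);print(n,-cv2.Rodrigues(c["rvec"])[0].T@c["tvec"])
o=(478,242)
cv2.imwrite("pics/crop2.png",np.hstack([crop(t,"top",(205,190,50,75),o,15.05,8),crop(s,"scene",(230,178,50,75),(o),15.05,8)]))
E
```

```text
top [ 196.49525347  -35.74854188 1585.53040835]
scene [-565.38092196 -743.36255716  986.92950607]
```

View pics/crop2.png

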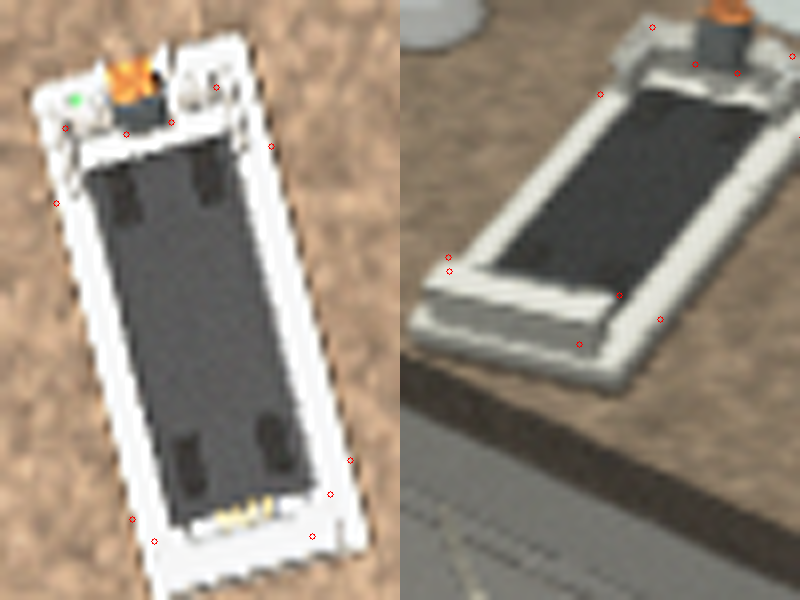

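Overlay: the red predicted points sit on the dock within about a pixel. The lip edge is near scene crop (440,262)-(622,293) and the catch near top crop (118,128)-(165,118). So the dock is about (478,242) at yaw 15.05, with the x offset still to be settled by touch. I'll write a planner that turns world waypoints into rows, then move.

```bash
cat >> h.py <<'E'
def plan(wps,jaw,step=50,deg=9):
    """wps: (x,y,z,yaw of tool z axis deg) targets; prints rows from measured pose, ideal tool-down"""
    s=r.read_state();p=np.array(s["tcp_pos"]);R=s["ee_rot"];yaw=np.degrees(np.arctan2(R[1,2],R[0,2]))
    print("at",np.round(p,1),"yaw",round(yaw,2),"ax",np.round(R[:,0],3),"t",s["time"],"F",np.round(s["ft_force"],1),"w",round(s["gripper_width"]*88.1,1))
    for w in wps:
        d=np.array(w[:3])-p;dy=(w[3]-yaw+180)%360-180
        n=max(1,int(np.ceil(max(np.linalg.norm(d)/step,abs(dy)/deg))))
        for i in range(n):
            a=np.radians(yaw);z=np.array([np.cos(a),np.sin(a),0]);y=np.cross(z,[0,0,-1])
            q=d/n;print([jaw]+[round(float(v)/1000,4) for v in(-q[2],q@y,q@z)]+[round(float(-np.radians(dy/n)),4)],end=",");yaw+=dy/n
        p=np.array(w[:3]);print()
def st():
    s=r.read_state();R=s["ee_rot"];print(round(s["time"],2),np.round(s["tcp_pos"],1),"yaw",round(float(np.degrees(np.arctan2(R[1,2],R[0,2]))),2),"F",np.round(s["ft_force"],1),"T",np.round(s["ft_torque"],2),"w",round(s["gripper_width"]*88.1,1))
E
python3 - <<'E'
from h import *
t=cv2.imread("pics/top0.png")
print("calc",ray("top",[(311,226),(333,226),(311,264),(333,264)],16)[:,:2].round())
print("bench edge",ray("top",[(150,266),(300,266)],0)[:,:2].round())
plan([(480,350,239,80),(530,50,239,80),(500,-250,239,82),(466,-374.5,150,81.8)],.088)
E
```

```text
calc [[488. -14.]
 [488. -83.]
 [368. -14.]
 [368. -82.]]
bench edge [[364. 496.]
 [364.  21.]]
at [188.6 595.3 238. ] yaw 72.43 ax [-0.    -0.002 -1.   ] t 0.1 F [0.4 1.  0.3] w 87.8
[0.088, -0.0001, -0.044, -0.0182, -0.0165],[0.088, -0.0001, -0.0437, -0.019, -0.0165],[0.088, -0.0001, -0.0434, -0.0197, -0.0165],[0.088, -0.0001, -0.043, -0.0204, -0.0165],[0.088, -0.0001, -0.0427, -0.0211, -0.0165],[0.088, -0.0001, -0.0423, -0.0218, -0.0165],[0.088, -0.0001, -0.042, -0.0225, -0.0165],[0.088, -0.0001, -0.0416, -0.0232, -0.0165],
[0.088, -0.0, -0.0145, -0.041, -0.0],[0.088, -0.0, -0.0145, -0.041, -0.0],[0.088, -0.0, -0.0145, -0.041, -0.0],[0.088, -0.0, -0.0145, -0.041, -0.0],[0.088, -0.0, -0.0145, -0.041, -0.0],[0.088, -0.0, -0.0145, -0.041, -0.0],[0.088, -0.0, -0.0145, -0.041, -0.0],
[0.088, -0.0, -0.0032, -0.043, -0.005],[0.088, -0.0, -0.003, -0.043, -0.005],[0.088, -0.0, -0.0028, -0.043, -0.005],[0.088, -0.0, -0.0026, -0.043, -0.005],[0.088, -0.0, -0.0024, -0.043, -0.005],[0.088, -0.0, -0.0021, -0.043, -0.005],[0.088, -0.0, -0.0019, -0.043, -0.005],
[0.088, 0.0222, 0.0041, -0.032, 0.0009],[0.088, 0.0222, 0.0041, -0.032, 0.0009],[0.088, 0.0222, 0.004, -0.032, 0.0009],[0.088, 0.0222, 0.004, -0.032, 0.0009],
```

Emit:
carry_out([
  [0.088, 0, -0.044, -0.018, -0.0165],
  [0.088, 0, -0.044, -0.019, -0.0165],
  [0.088, 0, -0.043, -0.02, -0.0165],
  [0.088, 0, -0.043, -0.02, -0.0165],
  [0.088, 0, -0.043, -0.021, -0.0165],
  [0.088, 0, -0.042, -0.022, -0.0165],
  [0.088, 0, -0.042, -0.022, -0.0165],
  [0.088, 0, -0.042, -0.023, -0.0165],
  [0.088, 0, -0.0145, -0.041, 0],
  [0.088, 0, -0.0145, -0.041, 0],
  [0.088, 0, -0.0145, -0.041, 0],
  [0.088, 0, -0.0145, -0.041, 0],
])

```text
time: 1.6
tcp_pos: [509.2, 178.1, 238.4]
ee_rot: [[-0.001, -0.985, 0.174], [-0.0, 0.174, 0.985], [-1.0, 0.001, -0.0]]
ft_force: [0.3, 0.0, 0.2]
gripper_width: 0.999
```

Emit:
carry_out([
  [0.088, 0, -0.0145, -0.041, 0],
  [0.088, 0, -0.0145, -0.041, 0],
  [0.088, 0, -0.0145, -0.041, 0],
  [0.088, 0, -0.003, -0.043, -0.005],
  [0.088, 0, -0.003, -0.043, -0.005],
  [0.088, 0, -0.003, -0.043, -0.005],
  [0.088, 0, -0.003, -0.043, -0.005],
  [0.088, 0, -0.002, -0.043, -0.005],
  [0.088, 0, -0.002, -0.043, -0.005],
  [0.088, 0, -0.002, -0.043, -0.005],
  [0.088, 0, 0, 0, 0],
])

```text
time: 2.98
tcp_pos: [498.9, -253.7, 238.0]
ee_rot: [[-0.002, -0.989, 0.147], [-0.002, 0.147, 0.989], [-1.0, 0.001, -0.002]]
ft_force: [-0.1, 0.6, 0.2]
gripper_width: 0.999
```

```bash
python3 -c "
from h import *
plan([(466,-374.5,60,81.8),(466,-374.5,4,81.8)],.088,35)"
```

```text
at [ 498.9 -253.7  238. ] yaw 81.56 ax [-0.002 -0.002 -1.   ] t 2.975 F [-0.1  0.6  0.2] w 88.0
[0.088, 0.0254, 0.0021, -0.0178, -0.0006],[0.088, 0.0254, 0.0021, -0.0178, -0.0006],[0.088, 0.0254, 0.0021, -0.0178, -0.0006],[0.088, 0.0254, 0.0022, -0.0178, -0.0006],[0.088, 0.0254, 0.0022, -0.0178, -0.0006],[0.088, 0.0254, 0.0022, -0.0178, -0.0006],[0.088, 0.0254, 0.0022, -0.0178, -0.0006],
[0.088, 0.028, 0.0, 0.0, -0.0],[0.088, 0.028, 0.0, 0.0, -0.0],
```

Emit:
carry_out([
  [0.088, 0.0254, 0.0021, -0.0178, -0.0006],
  [0.088, 0.0254, 0.0021, -0.0178, -0.0006],
  [0.088, 0.0254, 0.0021, -0.0178, -0.0006],
  [0.088, 0.0254, 0.0022, -0.0178, -0.0006],
  [0.088, 0.0254, 0.0022, -0.0178, -0.0006],
  [0.088, 0.0254, 0.0022, -0.0178, -0.0006],
  [0.088, 0.0254, 0.0022, -0.0178, -0.0006],
  [0.088, 0, 0, 0, 0],
  [0.088, 0.028, 0, 0, 0],
  [0.088, 0.014, 0, 0, 0],
  [0.088, 0.014, 0, 0, 0],
  [0.088, 0, 0, 0, 0],
])

```text
time: 4.47
tcp_pos: [468.4, -369.6, 4.4]
ee_rot: [[-0.001, -0.991, 0.134], [0.001, 0.134, 0.991], [-1.0, 0.001, 0.001]]
ft_force: [0.3, -0.0, 0.7]
gripper_width: 0.999
```

Emit:
carry_out([
  [0.06, 0, 0, 0, 0],
  [0.052, 0, 0, 0, 0],
  [0.045, 0, 0, 0, 0],
  [0.04, 0, 0, 0, 0],
  [0.04, 0, 0, 0, 0],
  [0.04, 0, 0, 0, 0],
])

```text
time: 5.22
tcp_pos: [468.7, -371.4, 5.4]
ee_rot: [[0.001, -0.991, 0.136], [-0.001, 0.136, 0.991], [-1.0, -0.001, -0.001]]
ft_force: [-1.0, -3.5, 5.0]
gripper_width: 0.635
```

Gripped at 56 mm. Next I'll lift it and look for sag.

Emit:
carry_out([
  [0.04, -0.01, 0, 0, 0],
  [0.04, -0.02, 0, 0, 0],
  [0.04, -0.03, 0, 0, 0],
  [0.04, -0.03, 0, 0, 0],
  [0.04, -0.03, 0, 0, 0],
  [0.04, 0, 0, 0, 0],
  [0.04, 0, 0, 0, 0],
])

```text
time: 6.1
tcp_pos: [467.8, -369.8, 124.3]
ee_rot: [[-0.001, -0.991, 0.135], [0.001, 0.135, 0.991], [-1.0, 0.001, 0.001]]
ft_force: [0.2, 0.2, -2.6]
gripper_width: 0.63
```

```bash
python3 -c "
from h import *
s=r.capture('scene');t=r.capture('top')
c=proj('scene',[[468,-371,125]])[0].astype(int);d=proj('top',[[468,-371,125]])[0].astype(int)
f=lambda im,c:cv2.resize(im[c[1]-50:c[1]+50,c[0]-50:c[0]+50],(400,400),interpolation=cv2.INTER_CUBIC)
cv2.imwrite('pics/lift.png',np.hstack([f(s,c),f(t,d)]));print(c,d)
plan([(520,-200,200,82),(540,0,200,50),(480,90,150,15)],.04)"
```

```text
[443 249] [432 225]
at [ 467.6 -369.7  123.6] yaw 82.25 ax [-0.002  0.002 -1.   ] t 6.2 F [ 0.1  0.1 -2.5] w 55.7
[0.04, -0.0191, -0.0073, 0.0438, 0.0011],[0.04, -0.0191, -0.0072, 0.0438, 0.0011],[0.04, -0.0191, -0.0072, 0.0438, 0.0011],[0.04, -0.0191, -0.0071, 0.0438, 0.0011],
[0.04, -0.0, 0.0016, 0.0402, 0.1117],[0.04, -0.0, 0.0061, 0.0397, 0.1117],[0.04, -0.0, 0.0105, 0.0388, 0.1117],[0.04, -0.0, 0.0147, 0.0374, 0.1117],[0.04, -0.0, 0.0188, 0.0355, 0.1117],
[0.04, 0.0125, 0.026, 0.0076, 0.1527],[0.04, 0.0125, 0.0268, 0.0036, 0.1527],[0.04, 0.0125, 0.027, -0.0006, 0.1527],[0.04, 0.0125, 0.0266, -0.0047, 0.1527],
```

View pics/lift.png

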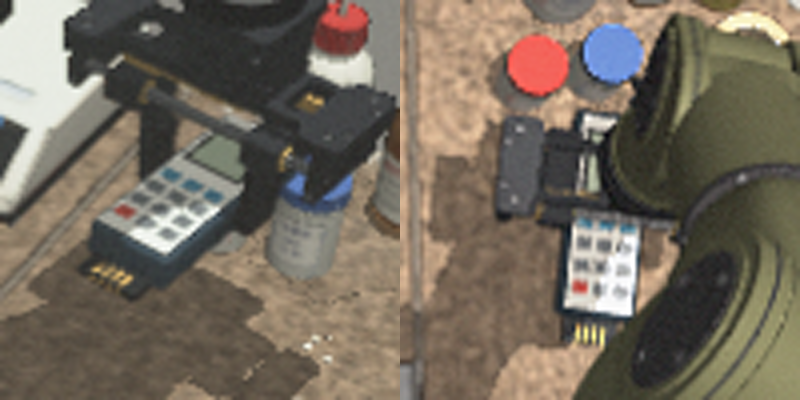

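The lift crop shows the meter held, with the tongue tip at scene (421.8,270.2) and top (429,260.7). I'll triangulate that to get the pitch.

```bash
cat >> h.py <<'E'
def tri(us,ut):
    f=lambda P:np.r_[proj("scene",P)[0]-us,proj("top",P)[0]-ut]
    from scipy.optimize import least_squares
    q=least_squares(f,[450,0,100]);return q.x.round(1),np.round(q.fun,1)
E
python3 -c "
from h import *
print('tip',tri((421.8,270.2),(429,260.7)))
# red key
print('red',tri((393+123/4,199+212/4),(382+181/4,175+287/4)))
print(proj('scene',[[365.7,-355,122.5]]),proj('top',[[365.7,-355,122.5]]))"
```

```text
tip (array([ 366.9, -360.9,  122.8]), array([-1. ,  0.2,  1.1, -0.8]))
red (array([ 401.5, -347.9,  149.2]), array([ 0.1, -0. , -0.1,  0.1]))
[[418.26959149 269.8045663 ]] [[428.05228349 260.3768854 ]]
```

No sag: it is held level. Since the tool can't be pitched, I'll tilt the meter in the grip by gently pressing its underside, head side, on the fixed top of the dock's lip from the +y side, to about 13°.

```bash
python3 -c "
from h import *
print(r.read_state()['joint_pos'].round(0))
t=cv2.imread('pics/top0.png');print('beaker px',ray('top',[(177,215)],0))
plan([(500,-250,210,75),(530,0,210,45),(450,240,180,15),(370.6,290.8,75,15),(370.6,290.8,44,15)],.04)"
```

```text
[ 44.  47. -18. 100.  22.  37.  96.]
beaker px [[528.43501429 415.53381994   0.        ]]
at [ 467.6 -369.7  123.6] yaw 82.25 ax [-0.002  0.002 -1.   ] t 6.2 F [ 0.1  0.1 -2.5] w 55.7
[0.04, -0.0216, -0.004, 0.0307, 0.0316],[0.04, -0.0216, -0.003, 0.0309, 0.0316],[0.04, -0.0216, -0.002, 0.0309, 0.0316],[0.04, -0.0216, -0.0011, 0.031, 0.0316],
[0.04, -0.0, 0.006, 0.0415, 0.0873],[0.04, -0.0, 0.0096, 0.0409, 0.0873],[0.04, -0.0, 0.0131, 0.0399, 0.0873],[0.04, -0.0, 0.0165, 0.0386, 0.0873],[0.04, -0.0, 0.0198, 0.037, 0.0873],[0.04, -0.0, 0.023, 0.0351, 0.0873],
[0.04, 0.005, 0.0377, 0.0189, 0.0873],[0.04, 0.005, 0.0392, 0.0155, 0.0873],[0.04, 0.005, 0.0404, 0.012, 0.0873],[0.04, 0.005, 0.0413, 0.0085, 0.0873],[0.04, 0.005, 0.0419, 0.0048, 0.0873],[0.04, 0.005, 0.0421, 0.0012, 0.0873],
[0.04, 0.035, 0.0232, -0.0212, -0.0],[0.04, 0.035, 0.0232, -0.0212, -0.0],[0.04, 0.035, 0.0232, -0.0212, -0.0],
[0.04, 0.031, 0.0, 0.0, -0.0],
```

Emit:
carry_out([
  [0.04, -0.0216, -0.004, 0.0307, 0.0316],
  [0.04, -0.0216, -0.003, 0.0309, 0.0316],
  [0.04, -0.0216, -0.002, 0.0309, 0.0316],
  [0.04, -0.0216, -0.001, 0.031, 0.0316],
  [0.04, 0, 0.006, 0.0415, 0.0873],
  [0.04, 0, 0.0096, 0.0409, 0.0873],
  [0.04, 0, 0.0131, 0.04, 0.0873],
  [0.04, 0, 0.0165, 0.0386, 0.0873],
  [0.04, 0, 0.02, 0.037, 0.0873],
  [0.04, 0, 0.023, 0.035, 0.0873],
])

```text
time: 7.45
tcp_pos: [529.9, 0.9, 210.2]
ee_rot: [[-0.002, -0.705, 0.709], [-0.0, 0.709, 0.705], [-1.0, 0.002, -0.002]]
ft_force: [-0.2, -0.3, -2.7]
gripper_width: 0.634
```

Emit:
carry_out([
  [0.04, 0.005, 0.0377, 0.019, 0.0873],
  [0.04, 0.005, 0.039, 0.0155, 0.0873],
  [0.04, 0.005, 0.0404, 0.012, 0.0873],
  [0.04, 0.005, 0.0413, 0.0085, 0.0873],
  [0.04, 0.005, 0.042, 0.005, 0.0873],
  [0.04, 0.005, 0.042, 0.001, 0.0873],
  [0.04, 0.03, 0.0232, -0.0212, 0],
  [0.04, 0.03, 0.0232, -0.0212, 0],
  [0.04, 0.03, 0.0232, -0.0212, 0],
  [0.04, 0, 0, 0, 0],
])

```text
time: 8.7
tcp_pos: [367.4, 290.8, 88.9]
ee_rot: [[-0.007, -0.264, 0.965], [-0.003, 0.965, 0.264], [-1.0, -0.001, -0.007]]
ft_force: [2.0, -0.4, -2.7]
gripper_width: 0.632
```

```bash
python3 -c "
from h import *
plan([(370.6,290.8,44,15)],.04)"
```

```text
at [367.4 290.8  88.9] yaw 15.29 ax [-0.007 -0.003 -1.   ] t 8.7 F [ 2.  -0.4 -2.7] w 55.7
[0.04, 0.0449, -0.0008, 0.0031, 0.005],
```

Next I lower it to just above the lip, then in small steps to find contact.

Emit:
carry_out([
  [0.04, 0.02, 0, 0.003, 0.005],
  [0.04, 0.02, 0, 0, 0],
  [0.04, 0.006, 0, 0, 0],
  [0.04, 0, 0, 0, 0],
])

```text
time: 9.2
tcp_pos: [375.0, 290.6, 45.4]
ee_rot: [[0.0, -0.253, 0.968], [-0.0, 0.968, 0.253], [-1.0, -0.0, 0.0]]
ft_force: [0.1, 0.0, -3.3]
gripper_width: 0.632
```

Emit:
carry_out([
  [0.04, 0.002, 0, 0, 0],
  [0.04, 0.002, 0, 0, 0],
  [0.04, 0.001, 0, 0, 0],
  [0.04, 0, 0, 0, 0],
])

```text
time: 9.7
tcp_pos: [374.5, 291.0, 40.4]
ee_rot: [[0.0, -0.253, 0.967], [0.0, 0.967, 0.253], [-1.0, 0.0, 0.0]]
ft_force: [-1.0, 1.2, -2.3]
gripper_width: 0.631
```

Emit:
carry_out([
  [0.04, 0.002, 0, 0, 0],
  [0.04, 0.002, 0, 0, 0],
  [0.04, 0, 0, 0, 0],
])

```text
time: 10.07
tcp_pos: [374.5, 292.0, 36.5]
ee_rot: [[0.0, -0.254, 0.967], [0.002, 0.967, 0.254], [-1.0, 0.001, 0.001]]
ft_force: [-1.3, 3.4, 3.5]
gripper_width: 0.632
```

Emit:
carry_out([
  [0.04, 0.0015, 0, 0, 0],
  [0.04, 0.0015, 0, 0, 0],
  [0.04, 0.0015, 0, 0, 0],
  [0.04, 0.0015, 0, 0, 0],
  [0.04, 0.001, 0, 0, 0],
  [0.04, 0, 0, 0, 0],
])

```text
time: 10.82
tcp_pos: [374.4, 292.9, 29.4]
ee_rot: [[0.0, -0.255, 0.967], [0.003, 0.967, 0.255], [-1.0, 0.002, 0.001]]
ft_force: [-1.5, 4.5, 3.9]
gripper_width: 0.632
```

```bash
python3 -c "
from h import *
st()
s=r.capture('scene');t=r.capture('top')
c=proj('scene',[[374,292,50]])[0].astype(int);d=proj('top',[[374,292,50]])[0].astype(int)
f=lambda im,c:cv2.resize(im[c[1]-50:c[1]+50,c[0]-50:c[0]+50],(400,400),interpolation=cv2.INTER_CUBIC)
cv2.imwrite('pics/tilt.png',np.hstack([f(s,c),f(t,d)]));print(c,d)"
```

```text
10.82 [374.4 292.9  29.4] yaw 14.77 F [-1.5  4.5  3.9] T [ 0.7   0.44 -0.02] w 55.7
[222 203] [210 261]
```

View pics/tilt.png

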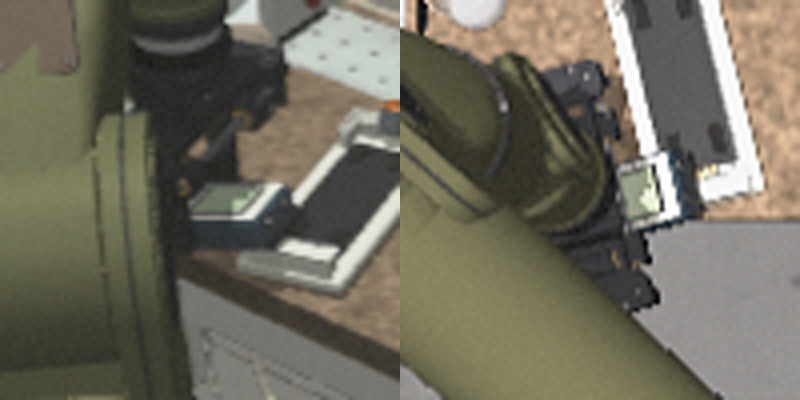

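The meter is tilting on the lip: its head is raised at top crop (640,190) and the force is steady at about 7 N. I'll lift it, turn it to the dock heading, and measure the tilt.

```bash
python3 -c "
from h import *
plan([(374,292,130,15),(495.4,246.7,110,105.05)],.04)"
```

```text
at [374.3 292.8  29.5] yaw 14.77 ax [ 0.     0.003 -1.   ] t 10.925 F [-2.3  4.7  4.8] w 56.1
[0.04, -0.0335, -0.0002, -0.0002, -0.0013],[0.04, -0.0335, -0.0002, -0.0002, -0.0013],[0.04, -0.0335, -0.0002, -0.0002, -0.0013],
[0.04, 0.0018, -0.0068, 0.0096, -0.1429],[0.04, 0.0018, -0.0081, 0.0085, -0.1429],[0.04, 0.0018, -0.0093, 0.0073, -0.1429],[0.04, 0.0018, -0.0102, 0.0059, -0.1429],[0.04, 0.0018, -0.0109, 0.0044, -0.1429],[0.04, 0.0018, -0.0114, 0.0028, -0.1429],[0.04, 0.0018, -0.0117, 0.0011, -0.1429],[0.04, 0.0018, -0.0118, -0.0006, -0.1429],[0.04, 0.0018, -0.0116, -0.0022, -0.1429],[0.04, 0.0018, -0.0111, -0.0039, -0.1429],[0.04, 0.0018, -0.0105, -0.0054, -0.1429],
```

Emit:
carry_out([
  [0.04, -0.015, 0, 0, 0],
  [0.04, -0.035, 0, 0, 0],
  [0.04, -0.04, 0, 0, 0],
  [0.04, -0.01, 0, 0, 0],
])

```text
time: 11.42
tcp_pos: [375.4, 290.6, 131.4]
ee_rot: [[0.003, -0.252, 0.968], [0.001, 0.968, 0.252], [-1.0, 0.0, 0.003]]
ft_force: [0.5, -0.6, -2.6]
gripper_width: 0.634
```

Emit:
carry_out([
  [0.04, 0.002, -0.007, 0.0096, -0.1429],
  [0.04, 0.002, -0.008, 0.0085, -0.1429],
  [0.04, 0.002, -0.0093, 0.0073, -0.1429],
  [0.04, 0.002, -0.0102, 0.006, -0.1429],
  [0.04, 0.002, -0.011, 0.0044, -0.1429],
  [0.04, 0.002, -0.0114, 0.0028, -0.1429],
  [0.04, 0.002, -0.0117, 0.001, -0.1429],
  [0.04, 0.002, -0.0118, -0.0006, -0.1429],
  [0.04, 0.002, -0.0116, -0.0022, -0.1429],
  [0.04, 0.002, -0.011, -0.004, -0.1429],
  [0.04, 0.002, -0.0105, -0.0054, -0.1429],
  [0.04, 0, 0, 0, 0],
])

```text
time: 12.92
tcp_pos: [495.8, 243.0, 106.1]
ee_rot: [[-0.002, -0.968, -0.25], [-0.002, -0.25, 0.968], [-1.0, 0.002, -0.001]]
ft_force: [-0.4, 0.1, -2.5]
gripper_width: 0.631
```

```bash
python3 -c "
from h import *
st();print(r.read_state()['joint_pos'].round(0))
s=r.capture('scene');t=r.capture('top')
P=[r.read_state()['tcp_pos']]
c=proj('scene',P)[0].astype(int);d=proj('top',P)[0].astype(int)
f=lambda im,c:cv2.resize(im[c[1]-40:c[1]+60,c[0]-60:c[0]+40],(400,400),interpolation=cv2.INTER_CUBIC)
cv2.imwrite('pics/above.png',np.hstack([f(s,c),f(t,d)]));print(c,d)"
```

```text
12.93 [495.8 243.  106.1] yaw 104.5 F [-0.4  0.1 -2.5] T [ 0.09 -0.03  0.02] w 55.6
[-20.  46. -19. 108.  28.  30.  47.]
[259 174] [223 218]
```

View pics/above.png

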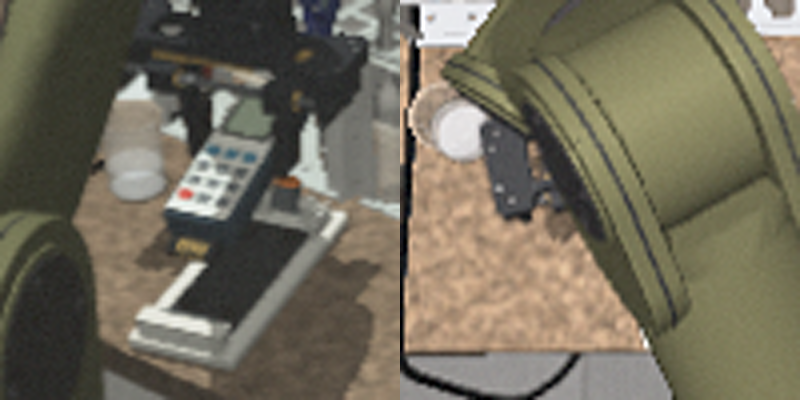

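Tongue tip is at about scene (247.3,196.5). I'll cast that ray onto the meter's vertical mid-plane to get the tilt.

```bash
cat >> h.py <<'E'
def onplane(uv,p,yaw):
    """scene pixel -> (along heading, height) relative to p in the vertical plane through p"""
    a=ray("scene",[uv],0)[0];b=ray("scene",[uv],200)[0];n=np.array([-np.sin(np.radians(yaw)),np.cos(np.radians(yaw)),0])
    t=(n@(p-a))/(n@(b-a));q=a+t*(b-a)-p;return np.round([q[0]*np.cos(np.radians(yaw))+q[1]*np.sin(np.radians(yaw)),q[2]],1)
E
python3 -c "
from h import *
p=r.read_state()['tcp_pos'];g=lambda u,v:(199+u/4,134+v/4)
for n,uv in dict(tip=(192,251),face_top_mid=(199,214),screen_top=(258,102)).items(): print(n,onplane(g(*uv),p,14.5))
for th in (0,8,10,12,14,16):
  a=np.radians(th);c,s=np.cos(a),np.sin(a);f=lambda x,z:np.round((x*c-z*s,14+x*s+z*c),1)
  print(th,'tip',f(-103,-15.5),'facetop',f(-85,9))
d=np.array([p[0]-478,p[1]-242]);print('dock xy',d@[.9657,.2597],d@[-.2597,.9657])
plan([(496,246.9,90,105.05)],.04)"
```

```text
tip [-88.9 -25.5]
face_top_mid [-73.5  -2.8]
screen_top [31.  34.1]
0 tip [-103.    -1.5] facetop [-85.  23.]
8 tip [-99.8 -15.7] facetop [-85.4  11.1]
10 tip [-98.7 -19.2] facetop [-85.3   8.1]
12 tip [-97.5 -22.6] facetop [-85.    5.1]
14 tip [-96.2 -26. ] facetop [-84.7   2.2]
16 tip [-94.7 -29.3] facetop [-84.2  -0.8]
dock xy 16.7545135497232 -2.101272850955111
at [494.7 244.3 106.7] yaw 104.58 ax [-0.002 -0.001 -1.   ] t 13.025 F [-0.1  0.9 -2.8] w 55.9
[0.04, 0.0167, -0.0019, 0.0022, -0.0083],
```

Emit:
carry_out([
  [0.04, 0.015, -0.0015, 0.003, -0.0083],
  [0.04, 0.02, 0, 0, 0],
  [0.04, 0.012, 0, 0, 0],
  [0.04, 0, 0, 0, 0],
  [0.04, 0, 0, 0, 0],
])

```text
time: 13.65
tcp_pos: [496.4, 248.5, 60.5]
ee_rot: [[0.0, -0.965, -0.263], [0.0, -0.263, 0.965], [-1.0, -0.0, 0.0]]
ft_force: [-0.2, 0.2, -2.5]
gripper_width: 0.633
```

```bash
python3 -c "
from h import *
st()
s=r.capture('scene')
cv2.imwrite('pics/low.png',cv2.resize(s[165:240,215:295],(800,750)[:2] if 0 else (640,600),interpolation=cv2.INTER_CUBIC))
plan([(496.3,246.9,55,105.05)],.04)"
```

```text
13.65 [496.4 248.5  60.5] yaw 105.23 F [-0.2  0.2 -2.5] T [ 0.1  -0.02 -0.04] w 55.8
at [496.6 248.5  60.8] yaw 105.22 ax [ 0.001  0.001 -1.   ] t 13.7 F [-0.  -0.4 -2.6] w 55.9
[0.04, 0.0058, 0.0007, -0.0014, 0.0029],
```

View pics/low.png

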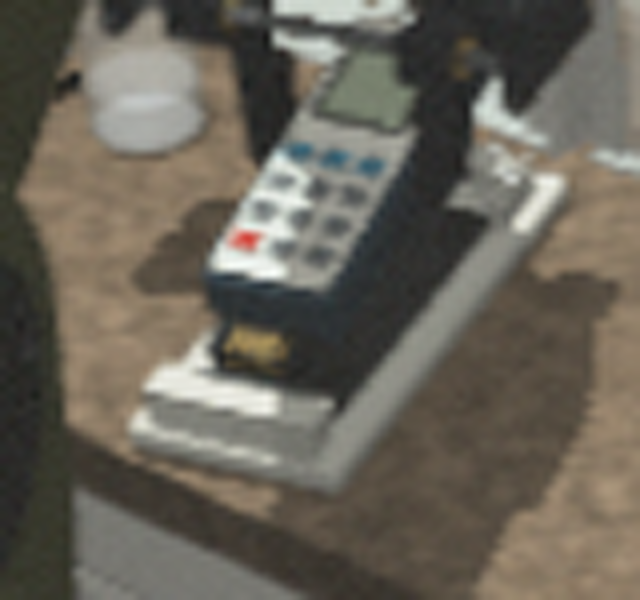

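The crop shows the tongue just above and ahead of the lip: tip corners at about crop (215,360) and (295,382), lip right front corner at about (335,405), yaw well aligned. I'll check this numerically.

```bash
python3 -c "
from h import *
f=lambda P:((proj('scene',frame((478,242),15.05,P))-[215,165]+.5)*8).round(0).tolist()
print('lip corners',f([(-84,-35,34),(-84,35,34),(-99,-35,34),(-99,35,34)]))
p=r.read_state()['tcp_pos'];d=p[:2]-[478,242];x=d@[.9657,.2597];y=d@[-.2597,.9657];print(x,y)
print('tip corners',f([(x-95.9,y-20,p[2]-30),(x-95.9,y+20,p[2]-30)]))
"
```

```text
lip corners [[339.0, 400.0], [169.0, 361.0], [321.0, 422.0], [150.0, 383.0]]
19.688785779650356 1.4142775765535913
tip corners [[309.0, 386.0], [212.0, 365.0]]
```

Predicted and observed positions agree within about 1.5 mm. I'll descend in steps to feel the pocket floor.

Emit:
carry_out([
  [0.04, 0.005, 0, -0.001, 0.003],
  [0.04, 0.004, 0, 0, 0],
  [0.04, 0.002, 0, 0, 0],
  [0.04, 0, 0, 0, 0],
])

```text
time: 14.2
tcp_pos: [496.5, 247.2, 49.1]
ee_rot: [[-0.0, -0.966, -0.26], [-0.0, -0.26, 0.966], [-1.0, 0.0, 0.0]]
ft_force: [-0.5, 1.1, -2.7]
gripper_width: 0.63
```

Emit:
carry_out([
  [0.04, 0.001, 0, 0, 0],
  [0.04, 0.001, 0, 0, 0],
  [0.04, 0, 0, 0, 0],
])

```text
time: 14.58
tcp_pos: [496.6, 247.2, 47.3]
ee_rot: [[-0.0, -0.966, -0.26], [0.0, -0.26, 0.966], [-1.0, 0.0, 0.0]]
ft_force: [0.1, 0.8, -2.9]
gripper_width: 0.629
```

Emit:
carry_out([
  [0.04, 0.001, 0, 0, 0],
  [0.04, 0.001, 0, 0, 0],
  [0.04, 0, 0, 0, 0],
])

```text
time: 14.95
tcp_pos: [496.6, 247.2, 45.2]
ee_rot: [[-0.0, -0.966, -0.26], [-0.0, -0.26, 0.966], [-1.0, 0.0, -0.0]]
ft_force: [1.0, -0.7, -2.9]
gripper_width: 0.634
```

Emit:
carry_out([
  [0.04, 0.001, 0, 0, 0],
  [0.04, 0, 0, 0, 0],
])

```text
time: 15.2
tcp_pos: [496.6, 247.1, 44.2]
ee_rot: [[-0.0, -0.966, -0.26], [-0.0, -0.26, 0.966], [-1.0, 0.0, 0.0]]
ft_force: [-0.4, -0.9, -1.9]
gripper_width: 0.632
```

Emit:
carry_out([
  [0.04, 0.001, 0, 0, 0],
  [0.04, 0, 0, 0, 0],
])

```text
time: 15.45
tcp_pos: [496.6, 247.2, 43.3]
ee_rot: [[-0.0, -0.966, -0.26], [0.0, -0.26, 0.966], [-1.0, 0.0, 0.0]]
ft_force: [0.2, -0.6, -3.1]
gripper_width: 0.635
```

Emit:
carry_out([
  [0.04, 0.001, 0, 0, 0],
  [0.04, 0, 0, 0, 0],
])

```text
time: 15.7
tcp_pos: [496.8, 247.3, 42.5]
ee_rot: [[0.0, -0.966, -0.26], [0.0, -0.26, 0.966], [-1.0, -0.0, 0.0]]
ft_force: [0.7, -0.1, 0.1]
gripper_width: 0.637
```

Contact is at TCP z≈43. I'll raise 1.5 mm and slide the tongue under the lip while watching the force.

Emit:
carry_out([
  [0.04, -0.0015, 0, 0, 0],
  [0.04, 0, 0.003, 0, 0],
  [0.04, 0, 0.003, 0, 0],
  [0.04, 0, 0.002, 0, 0],
  [0.04, 0, 0, 0, 0],
])

```text
time: 16.32
tcp_pos: [488.6, 245.1, 43.8]
ee_rot: [[-0.0, -0.966, -0.26], [-0.0, -0.26, 0.966], [-1.0, 0.0, -0.0]]
ft_force: [0.6, 0.4, -2.8]
gripper_width: 0.631
```

Emit:
carry_out([
  [0.04, 0, 0.002, 0, 0],
  [0.04, 0, 0.002, 0, 0],
  [0.04, 0, 0, 0, 0],
])

```text
time: 16.7
tcp_pos: [484.8, 244.0, 43.8]
ee_rot: [[-0.0, -0.966, -0.26], [-0.0, -0.26, 0.966], [-1.0, 0.0, -0.0]]
ft_force: [-0.2, 0.4, -3.9]
gripper_width: 0.628
```

Emit:
carry_out([
  [0.04, 0, 0.001, 0, 0],
  [0.04, 0, 0.001, 0, 0],
  [0.04, 0, 0, 0, 0],
])

```text
time: 17.08
tcp_pos: [483.0, 243.5, 43.8]
ee_rot: [[-0.0, -0.966, -0.26], [0.0, -0.26, 0.966], [-1.0, 0.0, 0.0]]
ft_force: [-0.6, -0.1, -2.2]
gripper_width: 0.631
```

Emit:
carry_out([
  [0.04, 0, 0.001, 0, 0],
  [0.04, 0, 0.001, 0, 0],
  [0.04, 0, 0, 0, 0],
])

```text
time: 17.45
tcp_pos: [481.3, 243.1, 43.9]
ee_rot: [[0.0, -0.966, -0.26], [0.0, -0.26, 0.966], [-1.0, -0.0, 0.0]]
ft_force: [0.3, -0.2, -2.3]
gripper_width: 0.632
```

Emit:
carry_out([
  [0.04, 0, 0.001, 0, 0],
  [0.04, 0, 0.0005, 0, 0],
  [0.04, 0, 0, 0, 0],
])

```text
time: 17.82
tcp_pos: [481.0, 243.1, 44.2]
ee_rot: [[0.002, -0.966, -0.259], [0.001, -0.259, 0.966], [-1.0, -0.003, 0.001]]
ft_force: [4.4, 0.4, -2.6]
gripper_width: 0.631
```

Emit:
carry_out([
  [0.04, 0, 0.001, 0, 0],
  [0.04, 0, 0.0005, 0, 0],
  [0.04, 0, 0, 0, 0],
])

```text
time: 18.2
tcp_pos: [480.9, 243.0, 44.5]
ee_rot: [[0.005, -0.966, -0.259], [0.002, -0.259, 0.966], [-1.0, -0.005, 0.001]]
ft_force: [6.8, 0.2, -1.1]
gripper_width: 0.636
```

Wall felt: 6.8 N, so the tongue is fully under the lip. I'll back off about 1 mm clear of the wall, then lower so the meter levels by pivoting on its toe.

Emit:
carry_out([
  [0.04, 0, -0.002, 0, 0],
  [0.04, 0, -0.0015, 0, 0],
  [0.04, 0.0015, -0.0005, 0, 0],
  [0.04, 0.0015, -0.0005, 0, 0],
  [0.04, 0.0015, -0.0005, 0, 0],
  [0.04, 0, 0, 0, 0],
])

```text
time: 18.95
tcp_pos: [482.6, 243.6, 39.2]
ee_rot: [[-0.001, -0.966, -0.26], [-0.0, -0.26, 0.966], [-1.0, 0.001, 0.0]]
ft_force: [0.9, 0.5, 0.4]
gripper_width: 0.633
```

Emit:
carry_out([
  [0.04, 0.0015, -0.0005, 0, 0],
  [0.04, 0.0015, -0.0005, 0, 0],
  [0.04, 0.0015, -0.0004, 0, 0],
  [0.04, 0, 0, 0, 0],
])

```text
time: 19.45
tcp_pos: [484.1, 243.9, 34.6]
ee_rot: [[-0.001, -0.966, -0.26], [-0.0, -0.26, 0.966], [-1.0, 0.001, 0.0]]
ft_force: [-1.1, 0.6, 1.1]
gripper_width: 0.631
```

Emit:
carry_out([
  [0.04, 0.0015, -0.0004, 0, 0],
  [0.04, 0.0015, -0.0004, 0, 0],
  [0.04, 0.001, -0.0003, 0, 0],
  [0.04, 0, 0, 0, 0],
])

```text
time: 19.95
tcp_pos: [484.9, 244.1, 31.7]
ee_rot: [[-0.0, -0.966, -0.26], [-0.001, -0.26, 0.966], [-1.0, 0.0, -0.0]]
ft_force: [-2.4, -0.3, 11.6]
gripper_width: 0.636
```

Levelling worked, with light forces, and the head now rests on the catch ramp (11 N). Next: release, rise, close the fingers, and look.

Emit:
carry_out([
  [0.06, -0.001, 0, 0, 0],
  [0.072, 0, 0, 0, 0],
  [0.08, 0, 0, 0, 0],
  [0.08, 0, 0, 0, 0],
  [0.08, -0.02, 0, 0, 0],
  [0.08, -0.04, 0, 0, 0],
  [0.04, -0.01, 0, 0, 0],
  [0.0, 0, -0.02, 0, 0],
  [0.0, 0, -0.02, 0, 0],
  [0.0, 0, -0.008, 0, 0],
  [0.0, 0, 0, 0, 0],
  [0.0, 0, 0, 0, 0],
])

```text
time: 21.45
tcp_pos: [530.8, 256.4, 101.4]
ee_rot: [[-0.001, -0.966, -0.26], [-0.001, -0.26, 0.966], [-1.0, 0.002, -0.0]]
ft_force: [-0.1, -0.4, -0.1]
gripper_width: 0.25
```

```bash
python3 -c "
from h import *
s=r.capture('scene')
cv2.imwrite('pics/rel.png',cv2.resize(s[165:240,215:295],(640,600),interpolation=cv2.INTER_CUBIC))
w=frame((478,242),15.05,[(61,0,70)])[0];plan([(*w,105.05)],0)"
```

```text
at [530.9 256.4 101.6] yaw 105.08 ax [-0.001 -0.001 -1.   ] t 21.5 F [-0.2  0.3 -0.3] w 18.2
[0, 0.0316, -0.0062, -0.0002, 0.0006],
```

View pics/rel.png

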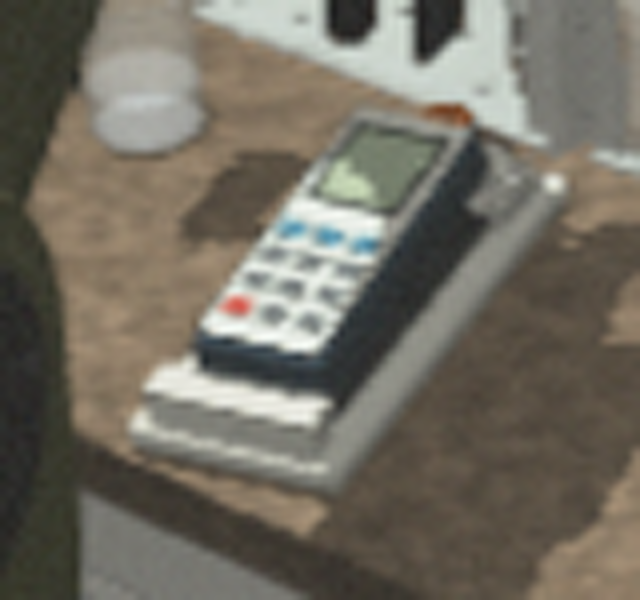

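The crop shows the tongue under the lip, the head raised against the catch (orange tab at (450,112)), and the meter centred. I'll press the head at dock x≈60 with closed fingers, slowly.

Emit:
carry_out([
  [0.0, 0.015, -0.005, 0, 0],
  [0.0, 0.012, 0, 0, 0],
  [0.0, 0.005, 0, 0, 0],
  [0.0, 0, 0, 0, 0],
])

```text
time: 22.0
tcp_pos: [536.2, 257.8, 69.1]
ee_rot: [[-0.001, -0.966, -0.26], [-0.001, -0.26, 0.966], [-1.0, 0.001, -0.0]]
ft_force: [-0.8, 0.2, -1.0]
gripper_width: 0.004
```

Emit:
carry_out([
  [0.0, 0.002, 0, 0, 0],
  [0.0, 0.002, 0, 0, 0],
  [0.0, 0.002, 0, 0, 0],
  [0.0, 0.002, 0, 0, 0],
  [0.0, 0, 0, 0, 0],
])

```text
time: 22.62
tcp_pos: [536.6, 257.9, 61.7]
ee_rot: [[-0.0, -0.966, -0.26], [-0.0, -0.26, 0.966], [-1.0, 0.0, -0.0]]
ft_force: [0.2, -0.1, 1.0]
gripper_width: 0.008
```

Emit:
carry_out([
  [0.0, 0.0015, 0, 0, 0],
  [0.0, 0.0015, 0, 0, 0],
  [0.0, 0.0015, 0, 0, 0],
  [0.0, 0.0015, 0, 0, 0],
  [0.0, 0, 0, 0, 0],
])

```text
time: 23.25
tcp_pos: [536.9, 258.1, 56.1]
ee_rot: [[0.001, -0.966, -0.26], [0.0, -0.26, 0.966], [-1.0, -0.001, 0.0]]
ft_force: [0.2, 0.3, -0.1]
gripper_width: 0.006
```

Emit:
carry_out([
  [0.0, 0.0015, 0, 0, 0],
  [0.0, 0.0015, 0, 0, 0],
  [0.0, 0.0015, 0, 0, 0],
  [0.0, 0, 0, 0, 0],
])

```text
time: 23.75
tcp_pos: [536.6, 257.9, 51.2]
ee_rot: [[-0.0, -0.966, -0.26], [-0.0, -0.26, 0.966], [-1.0, 0.0, -0.0]]
ft_force: [0.2, 0.5, 0.1]
gripper_width: 0.005
```

Emit:
carry_out([
  [0.0, 0.0015, 0, 0, 0],
  [0.0, 0.0015, 0, 0, 0],
  [0.0, 0.001, 0, 0, 0],
  [0.0, 0, 0, 0, 0],
])

```text
time: 24.25
tcp_pos: [536.5, 257.9, 47.0]
ee_rot: [[-0.0, -0.966, -0.26], [-0.0, -0.26, 0.966], [-1.0, 0.0, 0.0]]
ft_force: [-0.8, -0.1, 0.3]
gripper_width: 0.006
```

Emit:
carry_out([
  [0.0, 0.001, 0, 0, 0],
  [0.0, 0.001, 0, 0, 0],
  [0.0, 0.001, 0, 0, 0],
  [0.0, 0, 0, 0, 0],
])

```text
time: 24.75
tcp_pos: [536.6, 258.0, 46.9]
ee_rot: [[0.001, -0.966, -0.26], [-0.001, -0.26, 0.966], [-1.0, -0.001, -0.001]]
ft_force: [-5.2, -2.9, 21.9]
gripper_width: 0.005
```

Stopped firmly at z 46.9, the docked top height (46.5). I'll retreat and check.

Emit:
carry_out([
  [0.0, -0.005, 0, 0, 0],
  [0.0, -0.02, 0, 0, 0],
  [0.0, -0.04, 0, 0, 0],
  [0.0, -0.05, 0, 0, 0],
  [0.0, -0.04, -0.02, 0, 0],
  [0.0, 0, -0.02, -0.04, 0],
  [0.0, 0, 0, -0.05, 0],
  [0.0, 0, 0, -0.05, 0],
  [0.0, 0, 0, -0.05, 0],
  [0.0, 0, 0, 0, 0],
])

```text
time: 26.0
tcp_pos: [625.6, 78.8, 198.5]
ee_rot: [[-0.0, -0.968, -0.252], [-0.003, -0.252, 0.968], [-1.0, 0.001, -0.003]]
ft_force: [-0.2, 0.2, -0.7]
gripper_width: 0.007
```

```bash
python3 -c "
from h import *
st()
s=r.capture('scene');t=r.capture('top')
f=lambda im,x,y:cv2.resize(im[y:y+75,x:x+50],(400,600),interpolation=cv2.INTER_CUBIC)
cv2.imwrite('pics/final.png',np.hstack([f(s,235,172),f(t,205,190)]))
g=lambda n,x,y,P:((proj(n,frame((478,242),15.05,P))-[x,y]+.5)*8).round(0).tolist()
P=[(75,-28,46.5),(75,28,46.5),(-75,28,46.5),(-75,-28,46.5)]
print('docked face corners scene',g('scene',235,172,P),'top',g('top',205,190,P))"
```

```text
26.0 [625.6  78.8 198.5] yaw 104.57 F [-0.2  0.2 -0.7] T [ 0.05  0.03 -0.01] w 0.6
docked face corners scene [[337.0, 93.0], [208.0, 66.0], [34.0, 269.0], [170.0, 299.0]] top [[211.0, 103.0], [72.0, 141.0], [161.0, 511.0], [303.0, 472.0]]
```

View pics/final.png

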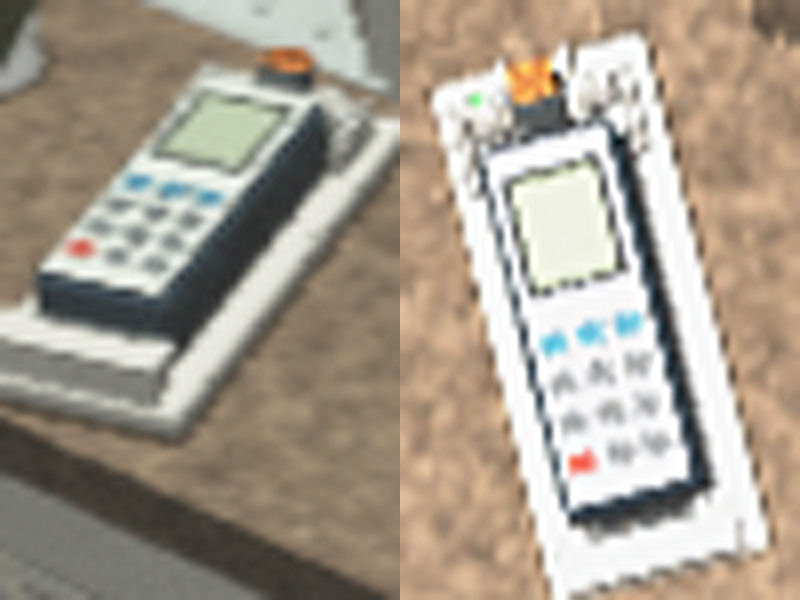

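The meter sits level: face corners at crop (330,100), (40,270) and (165,300), against predicted docked corners (337,93), (34,269) and (170,299). One numeric check that the catch is back where it started.

```bash
python3 -c "
from h import *
def o(im,box):
    H=cv2.cvtColor(im,cv2.COLOR_BGR2HSV);x,y,w,h=box;m=((H[...,0]<18)&(H[...,1]>150)&(H[...,2]>120))[y:y+h,x:x+w];v,u=np.nonzero(m);return len(u),round(u.mean()+x,2),round(v.mean()+y,2)
for n,b in(('top',(213,193,16,10)),('scene',(262,174,16,10))):print(n,o(cv2.imread(f'pics/{n}0.png'),b),o(r.capture(n),b))
t=r.capture('top');H=cv2.cvtColor(t,cv2.COLOR_BGR2HSV);w=(H[...,1]<60)&(H[...,2]>150)
d=cv2.absdiff(cv2.imread('pics/top0.png'),t).max(2)
for n,(x,y,W,h) in dict(calc=(308,222,28,44),jars=(405,178,40,25),purple=(428,285,58,25),beaker=(165,195,25,25),jar3=(278,180,20,22)).items():print(n,(d[y:y+h,x:x+W]>40).mean().round(3))
"
```

```text
top (18, np.float64(220.89), np.float64(199.44)) (17, np.float64(220.88), np.float64(199.35))
scene (11, np.float64(270.82), np.float64(179.0)) (12, np.float64(270.83), np.float64(178.92))
calc 0.685
jars 0.0
purple 0.0
beaker 0.0
jar3 0.868
```

```bash
python3 -c "
from h import *
s=r.capture('scene');d=cv2.absdiff(cv2.imread('pics/scene0.png'),s).max(2)
for n,(x,y,W,h) in dict(calc=(305,230,45,32),jar3=(318,190,18,22)).items():print(n,(d[y:y+h,x:x+W]>40).mean().round(3),d[y:y+h,x:x+W].mean().round(1))
st();print(r.close_job())"
```

```text
calc 0.244 20.2
jar3 0.354 29.7
26.3 [624.1  87.2 199.4] yaw 105.23 F [ 0.4 -0.   0.7] T [ 0.04 -0.01 -0.02] w 0.6
the job is handed in; nothing more can be done
None
```

The meter is back on its charging dock and latched, and I handed the job in at about 26 s of the 53 s allowed.

**What I did**
- I gripped the meter across its width near the centre. The tool can't be pitched, so I tilted the meter about 13° in the grip by pressing its underside lightly on the fixed top of the dock's lip.
- I slid the tongue under the lip until it met the end wall (about 7 N) and backed off slightly. I then lowered the meter until the head rested on the catch ramp, and let go.
- I pressed the head down with closed fingers. It stopped firmly at z ≈ 46.9 mm (docked top face is 46.5 mm) with about 22 N on the last step. The arm then moved clear.

**Last checks**
- **Meter:** it stays level in both views with nothing touching it.
- **Catch:** the orange tab is back at its starting pixel in both views, within 0.1 px, so the catch is closed.
- **Position along the dock:** in the top view the meter's face lies about 3–4 mm nearer the toe than my predicted corners. I put this down to my dock estimate being a few millimetres off, since the lip looked shifted the same way before the move.
- **Catch force:** the 5–10 N expected from the catch never showed in the readings, which were spaced out. The snap must have fallen between them.
- **Other objects:** the beaker, the jars at the back (sample jar 2 among them) and the purple meter look unchanged. The check on the calculator and jar 3 was inconclusive. The image differences there were large; the parked arm and its shadow would explain that, but I did not confirm it. The arm stayed well above both and I saw no contact force there.

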